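# Set the code wheel of a test station to its marker and confirm it

## Task

Set the thumbwheel: with a fingertip, flick the front edge of the star wheel to the robot's right, click by click, until the red tooth rests pointing at the yellow marker tab, without running past it. Only then press the green button fully down with a fingertip and let go. Nothing is picked up, and the loose things around the unit stay where they are.

Things in the scene. Friction and masses are not known exactly. Their poses are not given: they have to be found in the camera images.
- counter: code-wheel unit fixed to the bench: grey base plate (x -100 to +115, y +-90 mm, top at z = 10 mm) with a white housing (x +8 to +112, y +-85 mm, top at z = 56 mm). Origin on the bench under the wheel's axis; x to the unit's back, y to its left, z up. In front of x = +8 mm the wheel lies open from above and from the sides, only the base plate under it
- wheel_axis (a point): centre of the flat-lying star wheel, half-way up (z = 33 mm; wheel from z = 26 to 40 mm). Grey disc of 47 mm radius with eight radial teeth, one every 45 degrees, 8 mm thick, out to 66 mm radius; seven black, one red. The gap between two teeth is about 33 mm wide at 54 mm radius and 39 mm at 62 mm
- red_tooth (a point): outer end of the wheel's red tooth, half-way up, 62 mm from the axis, z = 33 mm. A red stripe on the disc leads to it. It starts hidden under the housing at the back left, 135 degrees from the front, and comes into view on the left after one click; pointing at the yellow tab it is 17 mm from that tab's centre, seen from above
- yellow_mark (a point): centre of the top of the yellow marker tab, a low round disc (19 mm across, top 13.5 mm above the bench) on the base plate just outside the teeth, 79 mm from the wheel's axis. It sits straight in front of the axis, or 45 degrees to the left or to the right of that; two like grey tabs fill the other two places
- wheel (a joint): turn of the wheel in rad: 0 with the red tooth straight in front, grows as the front teeth move to the robot's right. One click is 0.785 rad; a sprung roller pulls the wheel into the nearest click (a tooth in front of each tab), crest half-way, about 2 to 5 N at a tooth. Starts at -2.356; the yellow tab is at -0.785 (left), 0 (middle) or 0.785 (right). Pushed slowly, it does not coast on
- enter (a joint): travel of the green button, 0 up, 0.006 m fully down; springs back; about 5 N to push down
- enter_top (a point): centre of the green button's top face (28 mm across), on top of the housing; it is pressed straight down
- cup_screws: small white cup of screws, 58 x 58 x 26 mm, loose, right of the unit; origin under its centre; bystander
- radio_board: small green circuit board, 36 x 50 x 12 mm, loose, behind the unit; origin under its centre; bystander
- kapton_roll: roll of amber tape, 62 x 62 x 19 mm, loose, left of the unit; origin under its centre; bystander
- multimeter: orange hand meter, 150 x 76 x 40 mm, loose, left in front of the unit; origin under its centre; bystander
- spudger: black pry stick, 10 x 150 x 8 mm, loose, on the right; origin under its centre; bystander

How it is judged (in metres and radians):
On the way, in this order (a step that is already met when the one before it is completed fails the run):
1. the wheel rests in the click that has the red tooth pointing at the yellow tab (horizontal distance between red_tooth and yellow_mark below 0.019 m), for 0.3 s.
2. the green button is pressed down (value of joint enter above 0.0045 m), for 0.05 s.
At the end, for the whole second after the job is handed in: the red tooth rests pointing at the yellow tab (within 19 mm of its centre, about 7 degrees either way) and the green button, having been pressed at least 4.5 mm, is up again (within 1.5 mm) (horizontal distance between red_tooth and yellow_mark below 0.019 m and value of joint enter below 0.0015 m); the robot touches nothing.
It fails at once if the wheel runs past the yellow tab (more than 0.45 rad beyond it, into the next click) ((y of yellow_mark in the frame of counter above 0.028 m and value of joint wheel above -0.335 rad) or (y of yellow_mark in the frame of counter above -0.028 m and value of joint wheel above 0.45 rad) or value of joint wheel above 1.235 rad).
It fails at once if the button is pressed (over 3 mm) while the red tooth does not point at the yellow tab (value of joint enter above 0.003 m and horizontal distance between red_tooth and yellow_mark above 0.024 m).
It fails at once if a loose thing is shoved or lifted (moved more than 15 mm) (distance of any of cup_screws, radio_board, kapton_roll, multimeter, spudger from where it was at the start of the episode above 0.015 m).
It fails at once if the arm or the gripper's body, not the fingers, pushes on the unit (contact force between the arm and counter above 3 N).
It also fails if it takes over 64 s, if anything falls off the work surface, if the arm or the gripper's body presses on something with over 40 N, if the wrist force passes 120 N, or if a joint passes its speed limit or range.

## Robot

A 6-joint arm with a two-finger parallel gripper is mounted at the origin on a cart in front of the work surface, level with it; the furniture and walls round the work are solid. World frame = base frame: x ahead of the robot, y to its left, z up, the work surface at z = 0. Lengths are in mm, angles in rad, forces in N, time in s.
With the tool pointing down it reaches from about 275 to 825 mm from the base axis. Payload 4.9 kg.
Tool frame: the origin (TCP) lies on the front face of the gripper's body, between the roots of the fingers; the fingertips stand 73 mm ahead of it and the grasp point (between the pads) lies 54 mm ahead of it (ctrl.tip_reach is the distance from the TCP to the fingertips, in mm); z points along the fingers, y is the line along which they close (so a half turn about z gives the same grasp; the last joint's range is limited). The gripper opens to 85 mm and grips with 20 to 120 N. Pads are 22 mm wide; open, the fingers measure 114 mm over their backs; the gripper's body (76 mm by 85 mm) begins 54 mm behind the grasp point. The pads swing forward as they close: fully open they stand 13 mm farther back than shut.
Start: joints at [0.992, 0.326, -0.193, 1.052, 0, 1.437], TCP at [236.65, 496.503, 303.881] pointing down, gripper open.
Joint ranges: [-2.65, 2.65], [-0.97, 1.79], [-1.3, 1.35], [-1.93, 2.1], [-1.47, 1.37], [-3.14, 3.14]. Speed limits (rad/s): [2.57, 2.57, 3.14, 3.14, 3.14, 3.14].

## Interface

Orientations are given as [roll, pitch, yaw] about the fixed x, y, z axes, in that order (R = Rz(yaw) Ry(pitch) Rx(roll)).
In Python, from station import read_state, vision, ctrl gives the robot as it stands.
- The arm moves only by the shell command python3 -m jog 'ROWS'. ROWS is JSON, a list of rows, each an object with "dp": the shift along the world's x, y, z in units of 0.3 m (1.0 is 0.3 m), a list of three; "turn": the turn about the world's z in units of 45 degrees (1.0 is 45 degrees); "jaw": the closure, from 0 (fully open) to 1 (shut). In form: [{"dp": [x, y, z], "turn": turn, "jaw": jaw}, ...]. A call has 1 to 8 rows; each row is the pose to reach, as a shift and turn from the pose commanded when the call began; what a row does not reach only later rows make up. A row lasts 1/8 s, in which the tool goes at most 62.5 mm and 10.7 degrees, less where a joint would pass 70% of its speed; a pose out of reach is approached as far as the arm can. A call with a number of a shift or a turn outside -1 to 1 is refused whole. A call with a gripper value outside its range is refused whole. The fingers move at their own pace and stop on an object; the grip force is fixed at half the most. Time passes only in rows, so rows that repeat a pose let the fingers close. It gives the time, the measured TCP pose, the force, the opening and the grip force at its end, in the units of the state.
- read_state(): the state, without advancing time (a new reading comes with each control period).
- vision.capture(name): name is "scene" or "top" or "wrist"; returns a dict with "frame" (384x512x3 uint8, red, green, blue), "fovy" (degrees; the focal length in pixels is half the picture's height over the tangent of half this angle, whatever the lens; pixels are square), "cx", "cy" (the principal point, pixels), "pose" (4x4, takes a point from camera to world coordinates); the wrist camera has in their place "mount" (4x4, takes a point from camera to tool coordinates, whose origin is the TCP and whose axes are the flange's). Camera axes: x right, y down, z forward; pixel columns grow to the right and rows downward; lengths in mm; the calibration is good to about 2 mm. A picture is of the moment at which its call begins: read the wrist's pose just before it. There is no depth.
- ctrl.hand_in(): hands the job in; it is judged then, once.
The state is a dict: "clock": time; "joint_positions": joint angles; "dq": joint speeds; "joint_efforts": joint torques, N m; "eef_pos": TCP position; "eef_rot": TCP orientation; "force": force on the tool from outside, world axes, zero at the start; "moment": the same for the moment, N m; "finger_gap": finger opening in mm; "finger_force": force on a finger pad.
Only numpy, scipy, OpenCV 4.12 (cv2) and the standard library are available. Lean on these libraries where they do the work, as an engineer would, in place of code of your own. Each camera call takes 0.05 s, during which the arm holds its last target. There are 200 camera calls.

## Working session

There is one attempt and no reset: what is moved stays moved. The work goes in short steps, Python scripts to look and compute and a shell command to move; the robot and the scene stay as the last step left them, time stands still between calls to the robot, and variables do not carry over. Pictures are saved under pics/ and viewed, at most 10 in all, crops included, and the job is handed in when it is done.

```bash
mkdir -p pics; ls; cat > h.py <<'E'
from station import read_state, vision, ctrl
import numpy as np, cv2
def cap(n):
    c=vision.capture(n); return c
def K(c):
    f=192/np.tan(np.radians(c["fovy"])/2); return f,c["cx"],c["cy"]
def ray(c,u,v,z):
    f,cx,cy=K(c); P=np.array(c["pose"]); d=P[:3,:3]@np.array([(u-cx)/f,(v-cy)/f,1]); o=P[:3,3]
    return o+d*(z-o[2])/d[2]
def proj(c,p):
    f,cx,cy=K(c); P=np.array(c["pose"]); q=P[:3,:3].T@(np.array(p)-P[:3,3]); return q[0]/q[2]*f+cx,q[1]/q[2]*f+cy
E
python3 - <<'E'
from h import *
s=read_state(); print(s)
for n in("top","scene"):
    c=cap(n); cv2.imwrite(f"pics/{n}0.png",c["frame"][:,:,::-1]); print(n,c["fovy"],c["cx"],c["cy"],np.round(c["pose"],3).tolist())
a=cv2.imread("pics/top0.png");b=cv2.imread("pics/scene0.png")
E
```

```text
pics
{'clock': 0.0, 'joint_positions': array([ 9.91784972e-01,  3.26991394e-01, -1.93608624e-01,  1.05203157e+00,
       -3.12661775e-06,  1.43659435e+00]), 'dq': array([ 0.00064854,  0.00034116, -0.00040951, -0.00097515, -0.00072279,
        0.00020962]), 'joint_efforts': array([ 1.95692250e-03, -4.43403018e+01,  2.62436950e+01,  1.55963434e-02,
       -4.25961150e-05,  1.00971468e-05]), 'eef_pos': array([236.38345513, 496.07971558, 303.06648413]), 'eef_rot': array([-3.13977347e+00, -2.42458869e-04,  2.69678306e+00]), 'force': array([-0.4982614 ,  0.68101646, -0.28745835]), 'moment': array([ 0.00586785, -0.01517049, -0.01695749]), 'finger_force': 0.0, 'finger_gap': 85.74484817064341}
top 47.53159134756925 257.2053266328344 194.4834236207741 [[0.028, -0.993, 0.111, 440.702], [-1.0, -0.029, -0.007, -223.86], [0.01, -0.111, -0.994, 1121.019], [0.0, 0.0, 0.0, 1.0]]
scene 53.517414407344845 252.4527898886928 185.324970692503 [[0.593, -0.517, 0.617, -119.398], [-0.805, -0.375, 0.459, -739.345], [-0.006, -0.769, -0.639, 752.965], [0.0, 0.0, 0.0, 1.0]]
```

View pics/top0.png

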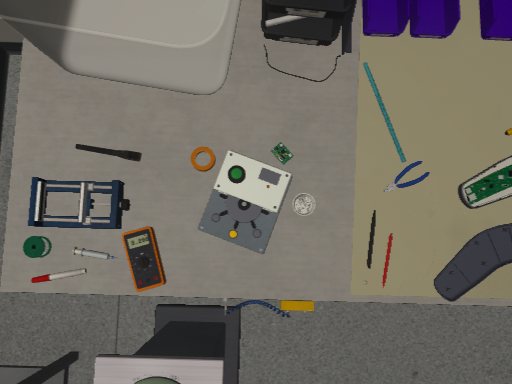

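View pics/scene0.png

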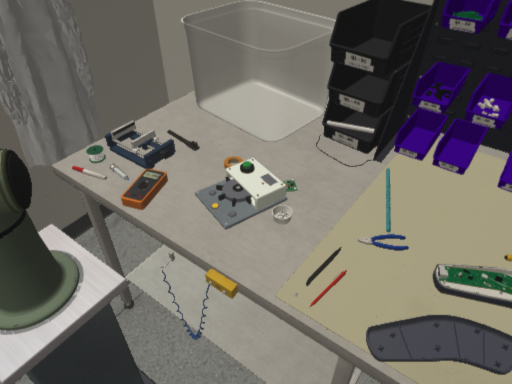

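The top view shows the unit at about (245,203), green button (236,174), yellow tab (233,234), multimeter (143,258), tape roll (203,159), cup (304,204), board (282,153). I'll zoom in and measure.

```bash
python3 - <<'E'
from h import *
c=cap("top"); im=c["frame"]; hsv=cv2.cvtColor(im,cv2.COLOR_RGB2HSV)
def blob(lo,hi,box):
    m=cv2.inRange(hsv,np.array(lo),np.array(hi)); z=np.zeros_like(m); x0,y0,x1,y1=box; z[y0:y1,x0:x1]=m[y0:y1,x0:x1]
    n,l,s,ce=cv2.connectedComponentsWithStats(z); i=1+np.argmax(s[1:,4]); return ce[i],s[i],l==i
for n,lo,hi,b,z in (("yel",(18,150,120),(35,255,255),(195,210,280,260),13.5),("grn",(45,80,40),(85,255,255),(220,160,255,190),62)):
    ce,s,_=blob(lo,hi,b); print(n,ce,s,ray(c,*ce,z))
ce,s,m=blob((0,0,170),(179,60,255),(200,140,300,220)); cn=max(cv2.findContours(m.astype(np.uint8),0,2)[0],key=cv2.contourArea)
r=cv2.boxPoints(cv2.minAreaRect(cn)); W=[ray(c,*p,56)[:2] for p in r]; print("housing",np.round(r),np.round(W))
cen=np.mean(W,0); print(cen,[np.linalg.norm(W[i]-W[i-1]) for i in range(4)])
crop=cv2.resize(im[140:260,190:325],None,fx=5,fy=5,interpolation=cv2.INTER_CUBIC)
cv2.imwrite("pics/z.png",crop[:,:,::-1])
E
```

```text
yel [232.65116279 233.62790698] [229 230   8   8  43] [ 462.89021743 -172.31113835   13.5       ]
grn [235.94444444 173.09259259] [230 168  12  11 108] [ 610.18217432 -177.59736636   62.        ]
housing [[213. 189.]
 [227. 150.]
 [290. 173.]
 [276. 213.]] [[ 570. -122.]
 [ 669. -154.]
 [ 614. -312.]
 [ 516. -278.]]
[ 592.32103218 -216.49352383] [np.float64(165.2699142270542), np.float64(104.43850579374829), np.float64(166.99970653467622), np.float64(103.95050191213673)]
```

View pics/z.png

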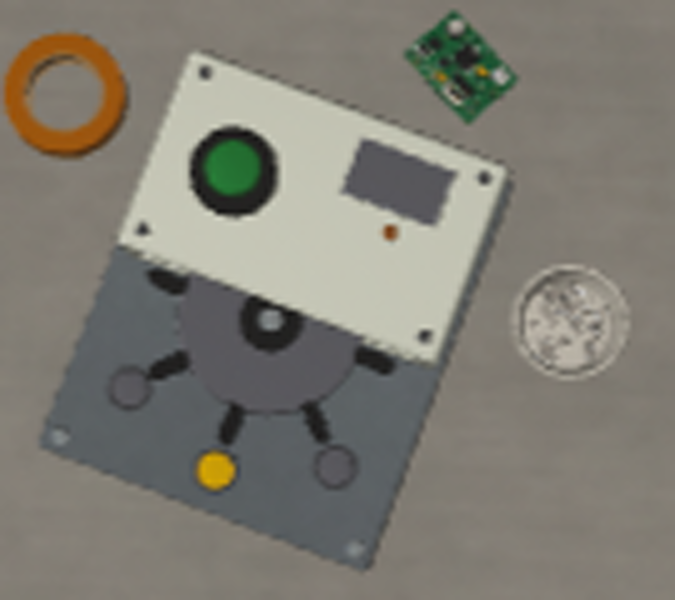

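The yellow tab is the middle one, so three clicks are needed. The unit's origin is at about (536.5, -197.5) with yaw about -18.8°. The plan is to keep the fingers closed with the closing axis radial, so the 22 mm pad width lies in the gap. Each flick is a 45° arc about the axis.

```bash
R='{"dp":[0.4,-1,0],"turn":-1,"jaw":1}'; python3 -m jog '[{"dp":[0.4,-1,0],"turn":-1,"jaw":1},{"dp":[0.4,-1,0],"turn":-1,"jaw":1},{"dp":[0.4,-1,0],"turn":-1,"jaw":1},{"dp":[0.4,-1,0],"turn":-1,"jaw":1},{"dp":[0.4,-1,0],"turn":-1,"jaw":1},{"dp":[0.4,-1,0],"turn":-1,"jaw":1},{"dp":[0.4,-1,0],"turn":-1,"jaw":1},{"dp":[0.4,-1,0],"turn":-1,"jaw":1}]'
python3 -m jog '[{"dp":[0.4,-1,0],"turn":-1,"jaw":1},{"dp":[0.4,-1,0],"turn":-1,"jaw":1},{"dp":[0.4,-1,0],"turn":-1,"jaw":1},{"dp":[0.4,-1,0],"turn":-1,"jaw":1},{"dp":[0.4,-1,0],"turn":-1,"jaw":1},{"dp":[0.4,-1,0],"turn":-1,"jaw":1},{"dp":[0.4,-1,0],"turn":-1,"jaw":1},{"dp":[0.4,-1,0],"turn":-1,"jaw":1}]'
python3 -m jog '[{"dp":[0.034,-0.168,-0.2],"turn":-0.35,"jaw":1},{"dp":[0.034,-0.168,-0.2],"turn":-0.35,"jaw":1},{"dp":[0.034,-0.168,-0.2],"turn":-0.35,"jaw":1},{"dp":[0.034,-0.168,-0.2],"turn":-0.35,"jaw":1},{"dp":[0.034,-0.168,-0.2],"turn":-0.35,"jaw":1},{"dp":[0.034,-0.168,-0.2],"turn":-0.35,"jaw":1}]'
python3 - <<'E'
from h import *
s=read_state(); print(s["eef_pos"],s["eef_rot"],s["joint_positions"],s["finger_gap"],s["force"])
c=cap("wrist"); cv2.imwrite("pics/w1.png",c["frame"][:,:,::-1]); print(c["fovy"],c["cx"],c["cy"],np.round(c["mount"],3).tolist())
E
```

```text
clock: 1.15
eef_pos: [356.2, 197.5, 303.8]
eef_rot: [-3.141, -0.0, 1.913]
force: [-0.8, 0.4, -0.2]
finger_gap: -0.1
finger_force: 0.0
clock: 2.15
eef_pos: [476.2, -101.4, 303.7]
eef_rot: [-3.14, -0.0, 1.129]
force: [-0.7, -0.3, -0.1]
finger_gap: 0.1
finger_force: 0.0
clock: 2.9
eef_pos: [487.1, -153.5, 244.6]
eef_rot: [3.14, -0.0, 0.852]
force: [-0.1, -0.5, 0.8]
finger_gap: -0.1
finger_force: 0.0
[ 487.12103269 -153.45949695  244.62730619] [ 3.14038504e+00 -3.55094260e-04  8.52369493e-01] [-4.49814696e-01  3.03321924e-01 -3.86949430e-01  8.79266423e-01
  2.18672214e-05  1.83940869e+00] -0.126539726812911 [-0.14779458 -0.46519177  0.77956231]
60.6010467517514 253.2990828875053 188.87320252199845 [[0.0, -0.962, -0.275, 69.831], [1.0, 0.001, -0.0, 0.196], [0.0, -0.275, 0.962, -68.844], [0.0, 0.0, 0.0, 1.0]]
```

View pics/w1.png

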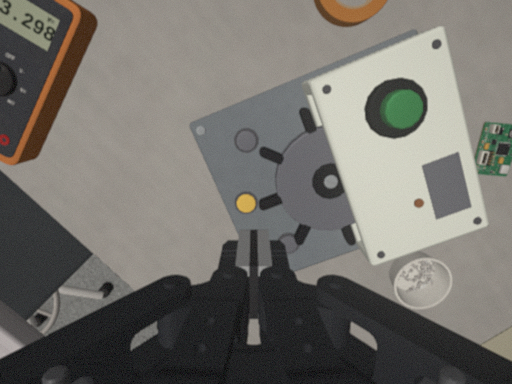

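The wrist view is clear: yellow tab at (246,203), hub at (331,181), button at (402,108), closed fingertips at about (253,240). I'll cast these rays to refine the position.

```bash
cat >> h.py <<'E'
from scipy.spatial.transform import Rotation as Ro
def wcap():
    s=read_state(); c=cap("wrist"); T=np.eye(4); T[:3,:3]=Ro.from_euler("xyz",s["eef_rot"]).as_matrix(); T[:3,3]=s["eef_pos"]
    c["pose"]=T@np.array(c["mount"]); return c
def cen(c,lo,hi,box):
    m=cv2.inRange(cv2.cvtColor(c["frame"],cv2.COLOR_RGB2HSV),np.array(lo),np.array(hi)); z=np.zeros_like(m); x0,y0,x1,y1=box; z[y0:y1,x0:x1]=m[y0:y1,x0:x1]
    n,l,s,ce=cv2.connectedComponentsWithStats(z); i=1+np.argmax(s[1:,4]); return ce[i],s[i]
E
python3 - <<'E'
from h import *
c=wcap()
y,_=cen(c,(18,150,120),(35,255,255),(200,170,290,230)); print("yel",y,ray(c,*y,13.5))
g,s=cen(c,(45,80,40),(85,255,255),(360,70,430,150)); print("grn",g,s)
for z in (60,66,72): print(z,ray(c,*g,z))
for z in (40,46): print("hub",z,ray(c,331,181,z))
for p,z in (((326,90),56),((436,44),56),((479,222),56),((381,255),56),((246,140),13.5),((288,243),13.5)): print(p,ray(c,*p,z))
f=np.linalg.norm(1)
for r in (0,):
  p=c["pose"]; print("cam",p[:3,3])
E
```

```text
yel [245.72       202.74666667] [ 462.34746689 -171.20774645   13.5       ]
grn [401.87069625 107.93649579] [ 380   89   43   40 1307]
60 [ 610.964163  -181.3567468   60.       ]
66 [ 609.12041531 -179.45608033   66.        ]
72 [ 607.27666761 -177.55541386   72.        ]
hub 40 [ 536.80551783 -198.51565306   40.        ]
hub 46 [ 536.72462188 -196.3773913    46.        ]
(326, 90) [ 576.71803256 -134.25438183   56.        ]
(436, 44) [ 656.17452627 -161.36524718   56.        ]
(479, 222) [ 608.4180672  -302.78369767   56.        ]
(381, 255) [ 528.88389733 -273.80050064   56.        ]
(246, 140) [ 502.38910838 -126.36049346   13.5       ]
(288, 243) [ 466.07757327 -230.50584566   13.5       ]
cam [ 533.12040539 -101.10985595  313.32237537]
```

```bash
python3 -m jog '[{"dp":[0,0,-0.2],"turn":0,"jaw":1},{"dp":[0,0,-0.36],"turn":0,"jaw":1},{"dp":[0,0,-0.4],"turn":0,"jaw":1},{"dp":[0,0,-0.42],"turn":0,"jaw":1},{"dp":[0,0,-0.44],"turn":0,"jaw":1},{"dp":[0,0,-0.46],"turn":0,"jaw":1},{"dp":[0,0,-0.48],"turn":0,"jaw":1},{"dp":[0,0,-0.495],"turn":0,"jaw":1}]'
python3 - <<'E'
from h import *
c=wcap(); cv2.imwrite("pics/w2.png",c["frame"][:,:,::-1]); print(read_state()["force"])
# arc: start radial angle a0, radius 66
A=np.array([536.8,-197.5]); a0=np.radians(161.1-22.5); p=lambda d:66*np.array([np.cos(a0+np.radians(d)),np.sin(a0+np.radians(d))])
print(A+p(0))
for d in range(0,46,5): print(d,np.round((p(d)-p(0))/300,3),round(d/45,3))
d=22.5; print("half", [(round(e,1),np.round((p(22.5+e)-p(22.5))/300,3).tolist(),round(e/45,3)) for e in np.arange(2.8125,22.6,2.8125)])
print("half1", [(round(e,1),np.round((p(e)-p(0))/300,3).tolist(),round(e/45,3)) for e in np.arange(2.8125,22.6,2.8125)])
E
```

```text
clock: 4.0
eef_pos: [487.0, -153.9, 95.3]
eef_rot: [3.141, -0.0, 0.851]
force: [0.2, 0.4, -0.3]
finger_gap: -0.2
finger_force: 0.0
[-0.25648712  0.1104393  -0.53486043]
[ 487.2926694  -153.85341689]
0 [0. 0.] 0.0
5 [-0.012 -0.015] 0.111
10 [-0.023 -0.031] 0.222
15 [-0.032 -0.048] 0.333
20 [-0.04  -0.065] 0.444
25 [-0.046 -0.083] 0.556
30 [-0.051 -0.102] 0.667
35 [-0.054 -0.121] 0.778
40 [-0.055 -0.14 ] 0.889
45 [-0.055 -0.159] 1.0
half [(np.float64(2.8), [-0.003, -0.01], np.float64(0.062)), (np.float64(5.6), [-0.006, -0.021], np.float64(0.125)), (np.float64(8.4), [-0.008, -0.031], np.float64(0.188)), (np.float64(11.2), [-0.01, -0.042], np.float64(0.25)), (np.float64(14.1), [-0.011, -0.053], np.float64(0.312)), (np.float64(16.9), [-0.012, -0.063], np.float64(0.375)), (np.float64(19.7), [-0.012, -0.074], np.float64(0.438)), (np.float64(22.5), [-0.011, -0.085], np.float64(0.5))]
half1 [(np.float64(2.8), [-0.007, -0.008], np.float64(0.062)), (np.float64(5.6), [-0.013, -0.017], np.float64(0.125)), (np.float64(8.4), [-0.02, -0.026], np.float64(0.188)), (np.float64(11.2), [-0.025, -0.035], np.float64(0.25)), (np.float64(14.1), [-0.03, -0.044], np.float64(0.312)), (np.float64(16.9), [-0.035, -0.054], np.float64(0.375)), (np.float64(19.7), [-0.039, -0.064], np.float64(0.438)), (np.float64(22.5), [-0.043, -0.074], np.float64(0.5))]
```

View pics/w2.png

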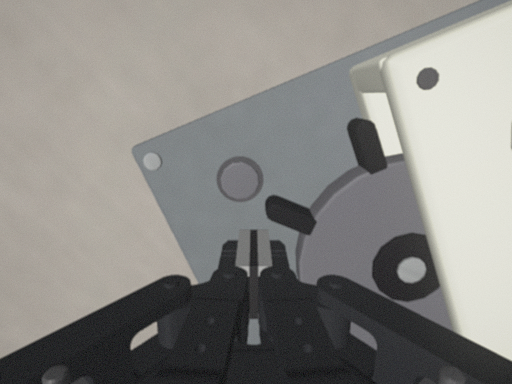

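The finger sits cleanly in the gap beside the left tooth (290,213) with no contact force. Now the first flick, in two half-arcs.

```bash
python3 -m jog '[{"dp":[-0.007,-0.008,0],"turn":0.062,"jaw":1},{"dp":[-0.013,-0.017,0],"turn":0.125,"jaw":1},{"dp":[-0.02,-0.026,0],"turn":0.188,"jaw":1},{"dp":[-0.025,-0.035,0],"turn":0.25,"jaw":1},{"dp":[-0.03,-0.044,0],"turn":0.312,"jaw":1},{"dp":[-0.035,-0.054,0],"turn":0.375,"jaw":1},{"dp":[-0.039,-0.064,0],"turn":0.438,"jaw":1},{"dp":[-0.043,-0.074,0],"turn":0.5,"jaw":1}]'
python3 -m jog '[{"dp":[-0.003,-0.01,0],"turn":0.062,"jaw":1},{"dp":[-0.006,-0.021,0],"turn":0.125,"jaw":1},{"dp":[-0.008,-0.031,0],"turn":0.188,"jaw":1},{"dp":[-0.01,-0.042,0],"turn":0.25,"jaw":1},{"dp":[-0.011,-0.053,0],"turn":0.312,"jaw":1},{"dp":[-0.012,-0.063,0],"turn":0.375,"jaw":1},{"dp":[-0.012,-0.074,0],"turn":0.438,"jaw":1},{"dp":[-0.012,-0.085,0],"turn":0.5,"jaw":1}]'
python3 -m jog '[{"dp":[0,0,0.05],"turn":0,"jaw":1},{"dp":[0,0,0.1],"turn":0,"jaw":1},{"dp":[0,0,0.15],"turn":0,"jaw":1},{"dp":[0,0,0.15],"turn":0,"jaw":1}]'
python3 - <<'E'
from h import *
c=wcap();cv2.imwrite("pics/w3.png",c["frame"][:,:,::-1])
t=cap("top");im=t["frame"];cv2.imwrite("pics/t3.png",cv2.resize(im[140:260,190:325],None,fx=5,fy=5,interpolation=cv2.INTER_CUBIC)[:,:,::-1])
A=np.array([536.8,-197.5])
for n,q in(("w",c),("t",t)):
  for lo,hi in(((0,150,80),(6,255,255)),((174,150,80),(179,255,255))):
    m=cv2.inRange(cv2.cvtColor(q["frame"],cv2.COLOR_RGB2HSV),np.array(lo),np.array(hi)); k,l,s,ce=cv2.connectedComponentsWithStats(m)
    for i in range(1,k):
      P=ray(q,*ce[i],40)[:2]-A
      if s[i,4]>3 and np.hypot(*P)<75: print(n,s[i,4],ce[i],P,"r",np.hypot(*P),"wheel deg",(np.degrees(np.arctan2(P[1],P[0]))-161.1+180)%360-180)
E
```

```text
clock: 5.05
eef_pos: [473.8, -175.5, 95.4]
eef_rot: [-3.141, -0.002, 1.246]
force: [0.7, 1.1, 0.8]
finger_gap: -0.1
finger_force: 0.8
clock: 6.05
eef_pos: [470.4, -201.7, 95.4]
eef_rot: [3.142, 0.0, 1.638]
force: [-0.6, 0.6, -0.2]
finger_gap: 0.0
finger_force: 0.0
clock: 6.55
eef_pos: [471.4, -202.1, 142.3]
eef_rot: [3.139, 0.002, 1.637]
force: [-0.6, -0.0, -0.3]
finger_gap: -0.1
finger_force: 0.0
w 1178 [406.11290323 152.92105263] [12.64358244 40.88880841] r 42.799005010753405 wheel deg -88.28258451876206
w 11 [401.90909091 133.09090909] [ 8.46251921 50.97463019] r 51.67230549190404 wheel deg -80.52595253619602
w 5 [396.8 139.8] [ 6.47039177 47.37627148] r 47.81607542282578 wheel deg -78.87702812270301
w 4 [401.5 139. ] [ 8.83159752 47.94748387] r 48.75405956662392 wheel deg -81.53651178126493
```

View pics/w3.png

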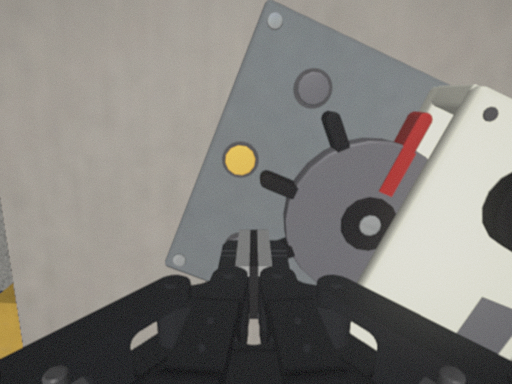

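The red tooth has come out at left (412,135), at -88°, so that was one clean click. Repeating it.

```bash
python3 -m jog '[{"dp":[0.055,0.159,0],"turn":-1,"jaw":1},{"dp":[0.055,0.159,0],"turn":-1,"jaw":1},{"dp":[0.055,0.159,0],"turn":-1,"jaw":1},{"dp":[0.055,0.159,0],"turn":-1,"jaw":1},{"dp":[0.055,0.159,0],"turn":-1,"jaw":1},{"dp":[0.055,0.159,0],"turn":-1,"jaw":1},{"dp":[0.055,0.159,0],"turn":-1,"jaw":1}]'
python3 -m jog '[{"dp":[0,0,-0.03],"turn":0,"jaw":1},{"dp":[0,0,-0.06],"turn":0,"jaw":1},{"dp":[0,0,-0.09],"turn":0,"jaw":1},{"dp":[0,0,-0.12],"turn":0,"jaw":1},{"dp":[0,0,-0.15],"turn":0,"jaw":1},{"dp":[0,0,-0.15],"turn":0,"jaw":1}]'
python3 -m jog '[{"dp":[-0.007,-0.008,0],"turn":0.062,"jaw":1},{"dp":[-0.013,-0.017,0],"turn":0.125,"jaw":1},{"dp":[-0.02,-0.026,0],"turn":0.188,"jaw":1},{"dp":[-0.025,-0.035,0],"turn":0.25,"jaw":1},{"dp":[-0.03,-0.044,0],"turn":0.312,"jaw":1},{"dp":[-0.035,-0.054,0],"turn":0.375,"jaw":1},{"dp":[-0.039,-0.064,0],"turn":0.438,"jaw":1},{"dp":[-0.043,-0.074,0],"turn":0.5,"jaw":1}]'
python3 -m jog '[{"dp":[-0.003,-0.01,0],"turn":0.062,"jaw":1},{"dp":[-0.006,-0.021,0],"turn":0.125,"jaw":1},{"dp":[-0.008,-0.031,0],"turn":0.188,"jaw":1},{"dp":[-0.01,-0.042,0],"turn":0.25,"jaw":1},{"dp":[-0.011,-0.053,0],"turn":0.312,"jaw":1},{"dp":[-0.012,-0.063,0],"turn":0.375,"jaw":1},{"dp":[-0.012,-0.074,0],"turn":0.438,"jaw":1},{"dp":[-0.012,-0.085,0],"turn":0.5,"jaw":1}]'
python3 -m jog '[{"dp":[0,0,0.05],"turn":0,"jaw":1},{"dp":[0,0,0.1],"turn":0,"jaw":1},{"dp":[0,0,0.15],"turn":0,"jaw":1},{"dp":[0,0,0.15],"turn":0,"jaw":1}]'
cat > red.py <<'E'
from h import *
c=wcap();A=np.array([536.8,-197.5])
H=cv2.cvtColor(c["frame"],cv2.COLOR_RGB2HSV); m=cv2.inRange(H,np.array((0,150,80)),np.array((6,255,255)))
ys,xs=np.nonzero(m); P=np.array([ray(c,x,y,40)[:2]-A for x,y in zip(xs,ys)]); r=np.hypot(*P.T); P=P[(r>20)&(r<70)]; a=(np.degrees(np.arctan2(P[:,1],P[:,0]))-161.1+180)%360-180
print("wheel deg",np.median(a),len(a),"rmax",r[r<70].max())
E
python3 red.py
```

```text
clock: 7.52
eef_pos: [486.6, -153.8, 140.0]
eef_rot: [-3.141, 0.0, 0.852]
force: [-0.1, 0.1, 0.5]
finger_gap: 0.2
finger_force: 0.0
clock: 8.28
eef_pos: [486.3, -153.6, 94.5]
eef_rot: [-3.14, 0.0, 0.851]
force: [0.7, -1.2, 0.2]
finger_gap: 0.3
finger_force: 0.0
clock: 9.28
eef_pos: [474.1, -175.7, 95.7]
eef_rot: [3.141, -0.001, 1.246]
force: [-0.4, 1.7, 0.2]
finger_gap: -0.1
finger_force: 0.8
clock: 10.28
eef_pos: [470.6, -201.8, 95.7]
eef_rot: [3.141, 0.0, 1.638]
force: [-0.4, -0.5, -0.6]
finger_gap: -0.1
finger_force: 0.0
clock: 10.78
eef_pos: [471.4, -202.1, 142.3]
eef_rot: [3.139, 0.002, 1.637]
force: [0.2, -0.2, 0.1]
finger_gap: 0.0
finger_force: 0.0
wheel deg -43.81534718287418 1207 rmax 67.0960490595768
```

The wheel is at -44°, so one click remains.

```bash
python3 -m jog '[{"dp":[0.055,0.159,0],"turn":-1,"jaw":1},{"dp":[0.055,0.159,0],"turn":-1,"jaw":1},{"dp":[0.055,0.159,0],"turn":-1,"jaw":1},{"dp":[0.055,0.159,0],"turn":-1,"jaw":1},{"dp":[0.055,0.159,0],"turn":-1,"jaw":1},{"dp":[0.055,0.159,0],"turn":-1,"jaw":1},{"dp":[0.055,0.159,0],"turn":-1,"jaw":1}]'
python3 -m jog '[{"dp":[0,0,-0.03],"turn":0,"jaw":1},{"dp":[0,0,-0.06],"turn":0,"jaw":1},{"dp":[0,0,-0.09],"turn":0,"jaw":1},{"dp":[0,0,-0.12],"turn":0,"jaw":1},{"dp":[0,0,-0.15],"turn":0,"jaw":1},{"dp":[0,0,-0.15],"turn":0,"jaw":1}]'
python3 -m jog '[{"dp":[-0.007,-0.008,0],"turn":0.062,"jaw":1},{"dp":[-0.013,-0.017,0],"turn":0.125,"jaw":1},{"dp":[-0.02,-0.026,0],"turn":0.188,"jaw":1},{"dp":[-0.025,-0.035,0],"turn":0.25,"jaw":1},{"dp":[-0.03,-0.044,0],"turn":0.312,"jaw":1},{"dp":[-0.035,-0.054,0],"turn":0.375,"jaw":1},{"dp":[-0.039,-0.064,0],"turn":0.438,"jaw":1},{"dp":[-0.043,-0.074,0],"turn":0.5,"jaw":1}]'
python3 -m jog '[{"dp":[-0.003,-0.01,0],"turn":0.062,"jaw":1},{"dp":[-0.006,-0.021,0],"turn":0.125,"jaw":1},{"dp":[-0.008,-0.031,0],"turn":0.188,"jaw":1},{"dp":[-0.01,-0.042,0],"turn":0.25,"jaw":1},{"dp":[-0.011,-0.053,0],"turn":0.312,"jaw":1},{"dp":[-0.012,-0.063,0],"turn":0.375,"jaw":1},{"dp":[-0.012,-0.074,0],"turn":0.438,"jaw":1},{"dp":[-0.012,-0.085,0],"turn":0.5,"jaw":1}]'
python3 -m jog '[{"dp":[0,0,0.05],"turn":0,"jaw":1},{"dp":[0,0,0.1],"turn":0,"jaw":1},{"dp":[0,0,0.15],"turn":0,"jaw":1},{"dp":[0,0,0.3],"turn":0,"jaw":1},{"dp":[0,0,0.3],"turn":0,"jaw":1}]'
python3 red.py; python3 - <<'E'
from h import *
c=wcap(); cv2.imwrite("pics/w4.png",c["frame"][:,:,::-1])
g,s=cen(c,(45,80,40),(85,255,255),(250,0,512,384)); print(g,s)
t=cap("top");gt,_=cen(t,(45,80,40),(85,255,255),(215,155,258,192)); print(gt)
for z in (58,62,66,70): print(z,ray(c,*g,z),ray(t,*gt,z)) 
E
```

```text
clock: 11.7
eef_pos: [486.6, -153.8, 140.1]
eef_rot: [-3.141, 0.0, 0.852]
force: [-0.5, 0.3, -0.2]
finger_gap: -0.0
finger_force: 0.0
clock: 12.45
eef_pos: [486.3, -153.6, 94.5]
eef_rot: [-3.14, 0.0, 0.851]
force: [-0.8, 0.4, -0.4]
finger_gap: -0.2
finger_force: 0.0
clock: 13.45
eef_pos: [474.1, -175.7, 95.6]
eef_rot: [3.141, -0.001, 1.246]
force: [0.2, 1.9, 0.2]
finger_gap: 0.5
finger_force: 0.8
clock: 14.45
eef_pos: [470.6, -201.8, 95.7]
eef_rot: [3.141, 0.0, 1.638]
force: [-0.5, -0.2, -0.2]
finger_gap: 0.1
finger_force: 0.0
clock: 15.08
eef_pos: [472.5, -202.7, 189.6]
eef_rot: [3.135, 0.004, 1.637]
force: [0.9, -0.2, -0.0]
finger_gap: -0.2
finger_force: 0.0
wheel deg -0.6433523766557983 699 rmax 66.69902024350844
[484.07068193 189.06321553] [ 456  166   56   49 2009]
[236.40217391 172.4673913 ]
58 [ 616.66216941 -180.19590158   58.        ] [ 612.41443216 -178.49841239   58.        ]
62 [ 613.64642257 -179.23540915   62.        ] [ 611.76829954 -178.66910054   62.        ]
66 [ 610.63067573 -178.27491672   66.        ] [ 611.12216691 -178.8397887    66.        ]
70 [ 607.6149289  -177.31442429   70.        ] [ 610.47603429 -179.01047685   70.        ]
```

View pics/w4.png

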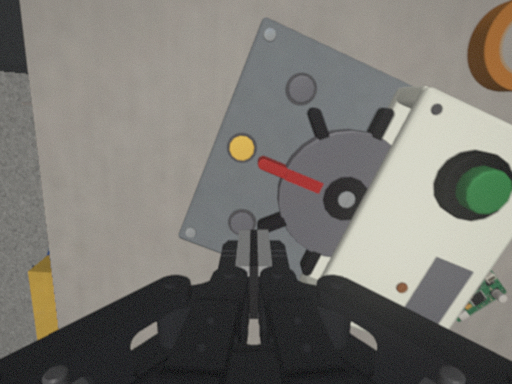

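The red tooth (262,163) points at the yellow tab (241,148), at -0.6°. The button is at about (610,-178.5), top at z≈66. Next, move above it.

```bash
python3 -m jog '[{"dp":[0.466,0.077,0],"turn":0,"jaw":1},{"dp":[0.466,0.077,0],"turn":0,"jaw":1},{"dp":[0.466,0.077,0],"turn":0,"jaw":1},{"dp":[0.466,0.077,0],"turn":0,"jaw":1},{"dp":[0.466,0.077,-0.05],"turn":0,"jaw":1},{"dp":[0.466,0.077,-0.1],"turn":0,"jaw":1},{"dp":[0.466,0.077,-0.13],"turn":0,"jaw":1},{"dp":[0.466,0.077,-0.13],"turn":0,"jaw":1}]'
python3 -m jog '[{"dp":[0,0,-0.005],"turn":0,"jaw":1},{"dp":[0,0,-0.01],"turn":0,"jaw":1},{"dp":[0,0,-0.015],"turn":0,"jaw":1},{"dp":[0,0,-0.02],"turn":0,"jaw":1},{"dp":[0,0,-0.02],"turn":0,"jaw":1}]'
```

```text
clock: 16.23
eef_pos: [608.8, -178.6, 145.8]
eef_rot: [-3.139, -0.001, 1.636]
force: [-3.5, 0.7, 3.9]
finger_gap: 0.1
finger_force: 2.1
clock: 16.85
eef_pos: [609.4, -178.6, 144.2]
eef_rot: [3.141, 0.001, 1.636]
force: [-11.7, 3.5, 28.6]
finger_gap: 0.2
finger_force: 14.3
```

Contact came earlier than expected, at 28 N with the tip at z≈71. I'll look before pushing further.

```bash
python3 - <<'E'
from h import *
c=cap("scene"); im=c["frame"][150:235,190:305]; cv2.imwrite("pics/s5.png",cv2.resize(im,None,fx=6,fy=6,interpolation=cv2.INTER_CUBIC)[:,:,::-1]); print(read_state()["force"], ctrl.tip_reach)
E
```

```text
[-12.89661643   3.55682092  28.4191241 ] 72.6
```

View pics/s5.png

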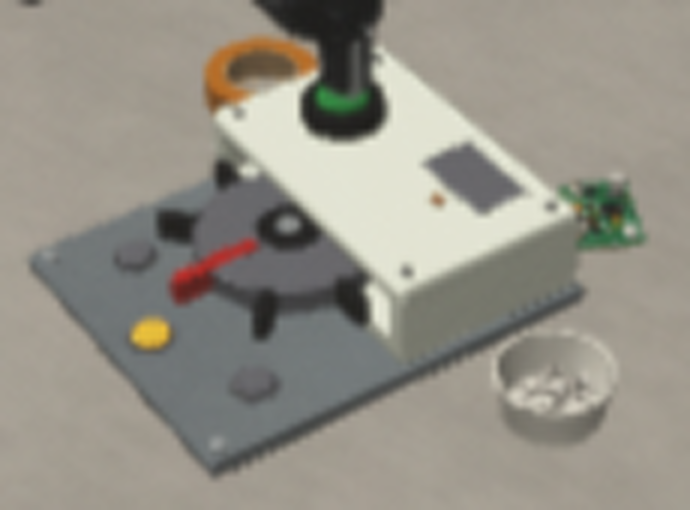

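```bash
for i in 1; do python3 -m jog '[{"dp":[0,0,0.02],"turn":0,"jaw":1},{"dp":[0,0,0.02],"turn":0,"jaw":1},{"dp":[0,0,0.02],"turn":0,"jaw":1}]'; done
python3 -m jog '[{"dp":[0,0,0.007],"turn":0,"jaw":1},{"dp":[0,0,0.007],"turn":0,"jaw":1},{"dp":[0,0,0.007],"turn":0,"jaw":1}]'
python3 -m jog '[{"dp":[0,0,0.007],"turn":0,"jaw":1},{"dp":[0,0,0.007],"turn":0,"jaw":1},{"dp":[0,0,0.007],"turn":0,"jaw":1}]'
python3 -m jog '[{"dp":[0,0,0.007],"turn":0,"jaw":1},{"dp":[0,0,0.007],"turn":0,"jaw":1},{"dp":[0,0,0.007],"turn":0,"jaw":1}]'
python3 -m jog '[{"dp":[0,0,0.1],"turn":0,"jaw":1},{"dp":[0,0,0.1],"turn":0,"jaw":1},{"dp":[-0.2,0,0.1],"turn":0,"jaw":1},{"dp":[-0.3,0,0.1],"turn":0,"jaw":1},{"dp":[-0.3,0,0.1],"turn":0,"jaw":1}]'
python3 - <<'E'
from h import *
c=wcap();t=cap("top");s=cap("scene")
cv2.imwrite("pics/s6.png",cv2.resize(s["frame"][150:235,190:305],None,fx=6,fy=6,interpolation=cv2.INTER_CUBIC)[:,:,::-1])
g,st=cen(c,(45,80,40),(85,255,255),(250,0,512,384));gs,ss=cen(s,(45,80,40),(85,255,255),(230,150,262,180));print(g,st,gs,ss)
for z in (62,66,70,74,78): print(z,ray(c,*g,z),ray(s,*gs,z))
E
python3 red.py
```

```text
clock: 17.27
eef_pos: [610.4, -178.8, 146.3]
eef_rot: [3.141, 0.001, 1.636]
force: [-0.3, 0.2, 3.8]
finger_gap: 0.1
finger_force: 1.9
clock: 17.65
eef_pos: [610.4, -178.7, 148.4]
eef_rot: [3.141, 0.001, 1.636]
force: [0.5, -1.5, 2.1]
finger_gap: -0.2
finger_force: 1.3
clock: 18.02
eef_pos: [610.1, -178.3, 150.4]
eef_rot: [-3.142, -0.0, 1.637]
force: [0.5, -0.4, 1.9]
finger_gap: 0.2
finger_force: 0.7
clock: 18.4
eef_pos: [609.9, -178.3, 152.4]
eef_rot: [-3.141, -0.0, 1.637]
force: [-0.3, -0.2, -0.9]
finger_gap: -0.1
finger_force: 0.0
clock: 19.02
eef_pos: [517.6, -177.9, 181.8]
eef_rot: [-3.139, -0.002, 1.635]
force: [1.0, 0.3, -0.4]
finger_gap: -0.3
finger_force: 0.0
[407.58052434 229.15730337] [ 382  205   52   49 1869] [246.43103448 164.9137931 ] [242 161  10   8  58]
62 [ 613.3162184  -181.49888819   62.        ] [ 615.03371772 -170.9140531    62.        ]
66 [ 611.20421418 -179.9528504    66.        ] [ 610.78208582 -174.20470403   66.        ]
70 [ 609.09220996 -178.40681261   70.        ] [ 606.53045392 -177.49535497   70.        ]
74 [ 606.98020574 -176.86077482   74.        ] [ 602.27882202 -180.78600591   74.        ]
78 [ 604.86820152 -175.31473702   78.        ] [ 598.02719012 -184.07665684   78.        ]
wheel deg -1.2336146577126215 749 rmax 65.22355272083854
```

View pics/s6.png

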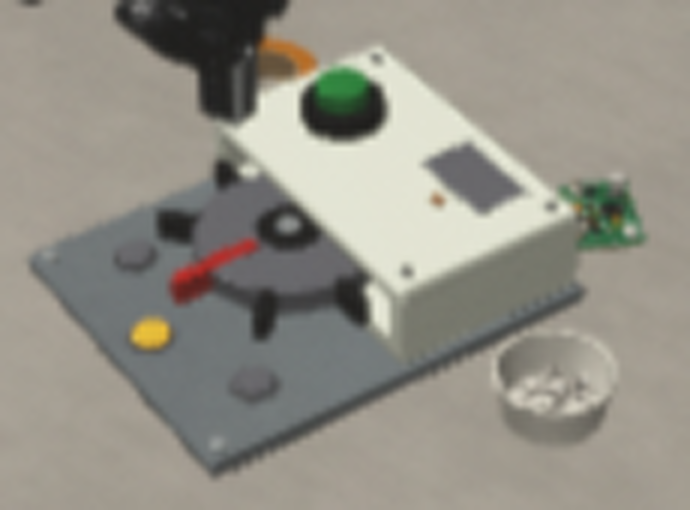

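The button pressed to its stop: spring force from z≈151.5 down to 145, then hard at 28 N. It is now up again, the red tooth still points at yellow, and the finger is clear.

```bash
python3 -m jog '[{"dp":[0,0,0.2],"turn":0,"jaw":1},{"dp":[0,0,0.2],"turn":0,"jaw":1},{"dp":[0,0,0.2],"turn":0,"jaw":1}]'; python3 -c "
from station import ctrl
print(ctrl.hand_in())"
```

```text
clock: 19.6
eef_pos: [520.9, -178.5, 242.6]
eef_rot: [3.141, 0.0, 1.637]
force: [0.1, 0.4, -0.2]
finger_gap: 0.1
finger_force: 0.0
the job is handed in; nothing more can be done
None
```

The job is handed in at 19.6 s with no verdict returned: the wheel went three clicks to the yellow middle tab (measured within about 1°), then the green button was pressed to its stop and came back up.

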